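Feed used coffee capsules through the gate into the return chute

ROBOT

A 6-joint arm with a two-finger parallel gripper is mounted at the origin on the work surface. World frame = base frame: x ahead of the robot, y to its left, z up, the work surface at z = 0. Lengths are in m, angles in rad, forces in N, time in s.
With the tool pointing down it reaches from about 0.35 to 0.725 m from the base axis. Payload 6 kg.
Tool frame: the origin (TCP) lies between the finger pads; the fingertips stand 8 mm ahead of it and the grasp point (between the pads) lies 11 mm behind it; z points along the fingers, y is the line along which they close (so a half turn about z gives the same grasp; the last joint's range is limited). The gripper opens to 85 mm and grips with 20 to 120 N. Pads are 22 mm wide; open, the fingers measure 114 mm over their backs; the gripper's body (76 mm by 85 mm) begins 54 mm behind the grasp point. The pads swing forward as they close: fully open they stand 13 mm farther back than shut.
Start: joints at [1.64, 0.04, 0.085, 0, -1.615, -0.334], TCP at [0.157, 0.579, 0.239] pointing down, gripper open.
Joint ranges: [-2.56, 2.56], [-1.29, 2.01], [-1.08, 1.49], [-3.29, 1.98], [-2.81, -0.18], [-2.99, 2.99]. Speed limits (rad/s): [2.57, 2.57, 3.01, 3.14, 3.14, 3.14].

INTERFACE

Orientations are given as a unit quaternion [x, y, z, w].
In Python, from rig import read_state, get_image, hand_in gives the robot as it stands.
- The arm moves only by the tool step_arm, never from a script. Its argument "series" is a list of rows, each an object with "hand": the closure, from -1 (fully open) to 1 (shut); "linear": the shift along the tool's x, y, z in mm, a list of three; "turn": the turn about the tool's z in rad. A call has 1 to 12 rows; each row is the pose to reach, as a shift and turn from the pose commanded when the call began, along the tool's axes at that moment; what a row does not reach only later rows make up. A row lasts 1/8 s, in which the tool goes at most 62.5 mm and 10.7 degrees, less where a joint would pass 70% of its speed; a pose out of reach is approached as far as the arm can. A call with a gripper value outside its range is refused whole. The fingers move at their own pace and stop on an object; "grip_force" is the grip in N (left out, the last holds). Time passes only in rows, so rows that repeat a pose let the fingers close. It gives the time, the measured TCP pose, the force, the opening and the grip force at its end, in the units of the state.
- read_state(): the state, without advancing time (a new reading comes with each control period).
- get_image(name): name is "scene" or "top"; returns a dict with "image" (420x560x3 uint8, red, green, blue), "range_z" (420x560 float32, m along the optical axis (not along the pixel's ray), 0 where there is no reading), "intrinsics" (3x3 intrinsics, pixels), "R" (3x3) and "t" (3): a world point X has camera coordinates R X + t. Camera axes: x right, y down, z forward; pixel columns grow to the right and rows downward; lengths in m; the calibration is good to about 2 mm. A picture is of the moment at which its call begins.
- hand_in(): hands the job in; it is judged then, once.
The state is a dict: "time": time; "joints": joint angles; "qd": joint speeds; "tau": joint torques, N m; "eef_pos": TCP position; "tcp_rot": TCP orientation; "force": force on the tool from outside, world axes, zero at the start; "ft_torque": the same for the moment, N m; "grip_width": finger opening in m; "grasp_force": force on a finger pad.
Only numpy, scipy, OpenCV 4.12 (cv2) and the standard library are available. Lean on these libraries where they do the work, as an engineer would, in place of code of your own. Each camera call takes 0.05 s, during which the arm holds its last target. There are 200 camera calls.

TASK

Clear the used coffee capsules off the tray on top of the capsule return: with the fingertips, push the three capsules one at a time between the guides, through the narrow gate and into the chute slot, so that each has dropped in before the next follows. Slide them gently along the tray; do not pick any up. Leave the cup, milk jug and glass on the tray standing where they are.

Things in the scene. Friction and masses are not known exactly. Their poses are not given: they have to be found in the camera images.
- return: Capsule return: a low stainless drawer base 300 mm (its x) by 350 mm (its y), fixed to the counter; origin at the centre of its underside, z up, drawer front at -x. Its flat top, 120 mm above the origin, is a tray with a rim 8 mm high and 4 mm thick. Capsules are pushed along its -y axis, at x = 0. They start at y +60 to +125 mm; the straight way from each to the guides' mouth is free.
- mouth (a point): Middle of the guides' wide mouth, at tray height (x = 0, y = -20 mm on the return). From here two guide strips, 8 mm high and 6 mm thick, narrow from 118 mm apart to 44 mm apart at the gate, 40 mm further along the return's -y.
- gate (a point): Middle of the narrow gate, at tray height (x = 0, y = -75 mm on the return): 44 mm clear width, 30 mm long along y, between the straight ends of the 8 mm high guide strips. The chute slot begins at its far end.
- slot (a point): Centre of the chute slot's mouth, at tray height (x = 0, y = -122.5 mm on the return): an open hole in the tray, 54 mm (x) by 65 mm (y), with 16 mm high cheeks on either side and a 30 mm high backstop at its far end. A steep chute below leads into the drawer.
- capsule1_mid (a point): Used coffee capsule (one of three alike), standing rim down on the tray: a black cone 30 mm wide below, 24 mm near its top, on an aluminium rim 37 mm across and 3 mm thick; 28 mm high, about 13 g. It slides freely and tips into the slot once its middle is past the slot's edge. Point at its centre, 14 mm above the tray.
- capsule2_mid (a point): Used coffee capsule (one of three alike), standing rim down on the tray: a black cone 30 mm wide below, 24 mm near its top, on an aluminium rim 37 mm across and 3 mm thick; 28 mm high, about 13 g. It slides freely and tips into the slot once its middle is past the slot's edge. Point at its centre, 14 mm above the tray.
- capsule3_mid (a point): Used coffee capsule (one of three alike), standing rim down on the tray: a black cone 30 mm wide below, 24 mm near its top, on an aluminium rim 37 mm across and 3 mm thick; 28 mm high, about 13 g. It slides freely and tips into the slot once its middle is past the slot's edge. Point at its centre, 14 mm above the tray.
- cup_mid (a point): White espresso cup without handle, 58 mm across the rim, 55 mm high, standing among the capsules on the tray. Point at its centre, half-way up.
- jug_mid (a point): Small steel milk jug, 58 mm across, 70 mm high, with a loop handle reaching 46 mm from its axis, standing on the tray beside the gate. Point at its centre, half-way up.
- glass_mid (a point): Small clear glass, 54 mm across, 72 mm high, standing on the tray beside the gate, on the other side from the jug. Point at its centre, half-way up.

How it is judged:
By the outcome, as a careful person would: the job done as asked, in the order asked, and still so for the second after the job is handed in, with the robot touching nothing.
It also fails if it takes over 64 s, if anything falls off the work surface, if the arm or the gripper's body presses on something with over 40 N, if the wrist force passes 120 N, or if a joint passes its speed limit or range.

## Working session

There is one attempt and no reset: what is moved stays moved. The work goes in short steps, Python scripts to look and compute and a tool call to move; the robot and the scene stay as the last step left them, time stands still between calls to the robot, and variables do not carry over. Pictures are saved under pics/ and viewed, at most 10 in all, crops included, and the job is handed in when it is done.

Besides the shell and the picture viewer there is one more tool, called after "Request:" in YAML: its name, and indented under it one key for each argument. step_arm: Moves the arm, as the interface text tells. Its arguments: {"type":"object","properties":{"series":{"type":"array"},"grip_force":{"type":"number"}},"required":["series"]}

```bash
mkdir -p pics; python3 - <<'E'
from rig import read_state,get_image
import cv2,numpy as np
s=read_state();print({k:np.round(v,3).tolist() for k,v in s.items()})
for n in("top","scene"):
    d=get_image(n);cv2.imwrite(f"pics/{n}0.png",d["image"][:,:,::-1]);np.savez(f"{n}0.npz",**d)
    print(n,d["intrinsics"].round(1).tolist(),d["R"].round(3).tolist(),d["t"].round(3).tolist())
E
```

```text
{'time': 0.0, 'joints': [1.64, 0.041, 0.084, -0.0, -1.616, -0.334], 'qd': [-0.001, -0.0, -0.001, -0.002, 0.0, 0.0], 'tau': [0.0, -36.822, 34.742, 6.932, -0.005, 0.0], 'eef_pos': [0.157, 0.579, 0.238], 'tcp_rot': [0.991, -0.132, -0.0, 0.001], 'force': [-0.235, 0.222, 0.285], 'ft_torque': [0.017, -0.009, -0.02], 'grasp_force': 0.0, 'grip_width': 0.086}
top [[416.1, 0.0, 279.5], [0.0, 416.1, 207.8], [0.0, 0.0, 1.0]] [[0.005, -1.0, 0.007], [-0.993, -0.006, -0.122], [0.122, -0.007, -0.993]] [-0.004, 0.564, 0.697]
scene [[476.1, 0.0, 271.9], [0.0, 476.1, 211.0], [0.0, 0.0, 1.0]] [[-0.792, 0.61, 0.016], [0.477, 0.635, -0.608], [-0.381, -0.474, -0.794]] [0.443, -0.201, 0.985]
```

View pics/top0.png

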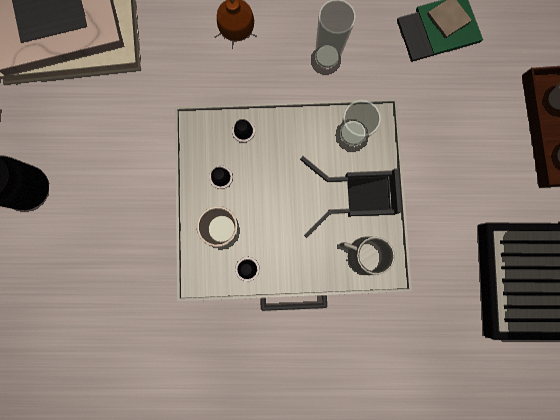

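View pics/scene0.png

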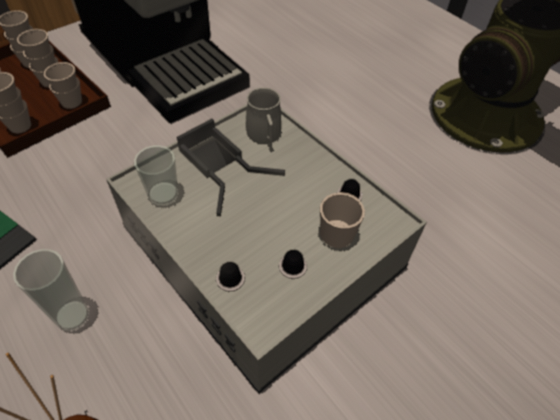

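The top view shows capsules at about (243,130), (221,177) and (247,269), and the cup at (218,228). The guides run right to the slot at (371,194), with the glass at (357,125) and the jug at (371,256). The tray corners are about (178,108), (395,101), (408,289) and (180,298).

```bash
cat > h.py <<'E'
import numpy as np,cv2
def ray(d,uv,z):
    uv=np.atleast_2d(uv).astype(float);K,R,t=d["intrinsics"],d["R"],d["t"]
    c=-R.T@t; v=np.c_[uv,np.ones(len(uv))]@np.linalg.inv(K).T@R
    return (c+v*((z-c[2])/v[:,2])[:,None])
def blobs(d,z,box,thr=45,amin=60,amax=5000):
    g=cv2.cvtColor(d["image"],cv2.COLOR_RGB2GRAY);m=np.zeros_like(g);x0,y0,x1,y1=box
    m[y0:y1,x0:x1]=(g[y0:y1,x0:x1]<thr)*255
    n,l,s,c=cv2.connectedComponentsWithStats(m)
    return [(s[i,4],s[i,:4].tolist(),c[i].round(1).tolist(),ray(d,c[i],z)[0].round(4).tolist()) for i in range(1,n) if amin<s[i,4]<amax]
E
python3 - <<'E'
from h import *
d=np.load("top0.npz")
for b in blobs(d,.136,(185,112,300,290)):print(b)
for b in blobs(d,.12,(300,112,393,290)):print(b)
print("corners",ray(d,[(178,108),(395,101),(408,289),(180,298)],.128).round(4).tolist())
print("slot px",ray(d,[(347,174),(349,216),(329,180),(331,210),(302,157),(306,236)],.128).round(4).tolist())
# depth-derived tray height
K=d["intrinsics"]
for u,v in[(280,200),(220,270),(300,130),(243,130),(218,228),(230,215)]:
    z=d["range_z"][v,u];p=d["R"].T@(z*np.linalg.inv(K)@[u,v,1]-d["t"]);print(u,v,p.round(4))
s=np.load("scene0.npz")
for b in blobs(s,.136,(200,170,370,300)):print("s",b)
g=d["image"][100:305,170:415,::-1];cv2.imwrite("pics/c1.png",cv2.resize(g,None,fx=3.2,fy=2.9,interpolation=cv2.INTER_CUBIC)[:,:800])
E
```

```text
(np.int32(282), [234, 120, 19, 19], [242.7, 129.2], [0.6735, 0.0578, 0.136])
(np.int32(275), [211, 168, 19, 18], [220.0, 176.4], [0.599, 0.0912, 0.136])
(np.int32(287), [238, 260, 19, 19], [246.9, 268.9], [0.4598, 0.0482, 0.136])
(np.int32(1626), [300, 159, 93, 52], [367.5, 191.0], [0.5806, -0.137, 0.12])
(np.int32(76), [344, 212, 49, 5], [367.5, 214.2], [0.5442, -0.1363, 0.12])
(np.int32(249), [370, 240, 21, 32], [382.9, 255.5], [0.4807, -0.1587, 0.12])
(np.int32(146), [348, 249, 23, 26], [355.6, 262.6], [0.4697, -0.1165, 0.12])
corners [[0.7097, 0.1609, 0.128], [0.7239, -0.1819, 0.128], [0.4309, -0.193, 0.128], [0.4161, 0.1477, 0.128]]
slot px [[0.6057, -0.104, 0.128], [0.5404, -0.1061, 0.128], [0.5961, -0.076, 0.128], [0.5494, -0.0787, 0.128], [0.6321, -0.0343, 0.128], [0.5094, -0.0403, 0.128]]
280 200 [ 5.654e-01 -5.000e-04  1.209e-01]
220 270 [0.4575 0.09   0.1216]
300 130 [ 0.677  -0.0316  0.1229]
243 130 [0.6675 0.0561 0.1508]
218 228 [0.521  0.0939 0.1258]
230 215 [0.5372 0.0718 0.1628]
s (np.int32(71), [247, 170, 37, 4], [263.9, 171.3], [0.5391, -0.0486, 0.136])
s (np.int32(214), [341, 180, 19, 17], [351.0, 187.4], [0.4581, 0.0504, 0.136])
s (np.int32(404), [282, 250, 22, 24], [292.8, 262.0], [0.6027, 0.0966, 0.136])
s (np.int32(416), [220, 263, 21, 24], [229.7, 274.7], [0.6766, 0.0636, 0.136])
```

View pics/c1.png

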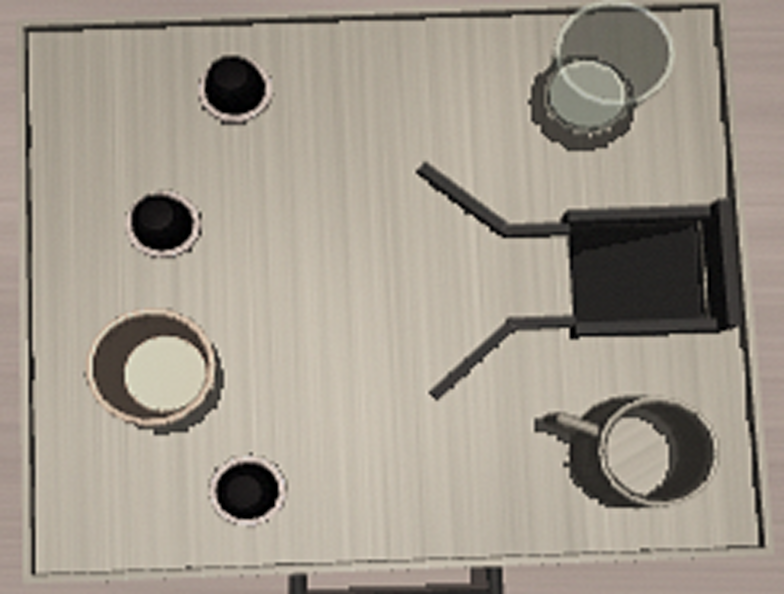

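The crop shows the return is yawed about +0.04 rad, with its centre near (0.570, -0.017). The guides' gate lies on the tray's long axis. I'll push with the fingers slightly open, so the capsule's cone nests between them and the tips ride just above the 8 mm guides.

```bash
cat >> h.py <<'E'
from rig import read_state,get_image
C=np.array([.570,-.0165]);TH=.042
def yaw(s):
    x,y,z,w=s["tcp_rot"];return np.arctan2(2*(x*y+z*w),1-2*(y*y+z*z))
def loc(p):
    p=np.array(p[:2])-C;c,s=np.cos(TH),np.sin(TH);return np.array([c*p[0]+s*p[1],-s*p[0]+c*p[1]])
def wor(l):
    c,s=np.cos(TH),np.sin(TH);return C+np.array([c*l[0]-s*l[1],s*l[0]+c*l[1]])
def shift(target,yw,s=None):
    s=s or read_state();y0=yaw(s);d=np.array(target)-s["eef_pos"]
    x=np.array([np.cos(y0),np.sin(y0)]);y=np.array([x[1],-x[0]])
    return np.r_[d[:2]@x,d[:2]@y,-d[2]].round(4)*1000,-((yw-y0+np.pi)%(2*np.pi)-np.pi)
E
python3 - <<'E'
from h import *
d=np.load("top0.npz");Ki=np.linalg.inv(d["intrinsics"])
for u,v in[(20,185),(40,185),(236,20),(335,15),(75,65)]:
    z=d["range_z"][v,u];print(u,v,(d["R"].T@(z*Ki@[u,v,1]-d["t"])).round(3))
print("cup",ray(d,(218,228),.175),"jug",ray(d,(376,256),.19),"glass",ray(d,(362,119),.192))
for p in[(.675,.061),(.601,.094),(.459,.049)]:print("cap local",(loc(p)*1000).round())
c2=np.array([.601,.094])
for n,c,t in[("c2",(.601,.094),(0,0)),("c1",(.675,.061),(0,0)),("c3",(.459,.049),(0,0))]:
    g=wor(t)-c;L=np.hypot(*g);a=np.arctan2(*g[::-1]);print(n,"to",wor(t).round(4),L.round(4),"yaw",a.round(3),"pre",(c-g/L*.037).round(4))
    if n=="c2":print(shift([*(c-g/L*.037),.239],a))
E
```

```text
20 185 [0.593 0.426 0.085]
40 185 [0.602 0.423 0.033]
236 20 [0.906 0.081 0.05 ]
335 15 [ 0.887 -0.093  0.098]
75 65 [0.824 0.374 0.037]
cup [[0.51742104 0.08694845 0.175     ]] jug [[ 0.47932557 -0.13132403  0.19      ]] glass [[ 0.67183227 -0.1154429   0.192     ]]
cap local [108.  73.]
cap local [ 36. 109.]
cap local [-108.   70.]
c2 to [ 0.57   -0.0165] 0.1148 yaw -1.844 pre [0.611  0.1296]
(array([555.9, 314.7,  -0.6]), np.float64(1.579558138165472))
c1 to [ 0.57   -0.0165] 0.1305 yaw -2.506 pre [0.7048 0.083 ]
c3 to [ 0.57   -0.0165] 0.1289 yaw -0.533 pre [0.4271 0.0678]
```

Request:
step_arm:
  series:
    - {"hand": 0.6, "linear": [50, 28, 0], "turn": 0.15}
    - {"hand": 0.6, "linear": [100, 57, 0], "turn": 0.3}
    - {"hand": 0.6, "linear": [150, 85, 0], "turn": 0.45}
    - {"hand": 0.6, "linear": [200, 113, 0], "turn": 0.6}
    - {"hand": 0.6, "linear": [250, 142, 0], "turn": 0.75}
    - {"hand": 0.6, "linear": [300, 170, 0], "turn": 0.9}
    - {"hand": 0.6, "linear": [350, 198, 0], "turn": 1.05}
    - {"hand": 0.6, "linear": [400, 226, 0], "turn": 1.2}
    - {"hand": 0.6, "linear": [450, 255, 0], "turn": 1.35}
    - {"hand": 0.6, "linear": [500, 283, 0], "turn": 1.5}
    - {"hand": 0.6, "linear": [540, 306, 0], "turn": 1.58}
    - {"hand": 0.6, "linear": [556, 315, 0], "turn": 1.58}
  grip_force: 20

```text
time: 1.6
eef_pos: [0.6122, 0.1275, 0.2381]
tcp_rot: [-0.603, 0.798, 0.0, -0.001]
force: [-1.0, 1.1, 0.6]
grip_width: 0.0171
grasp_force: 0.0
```

Request:
step_arm:
  series:
    - {"hand": 0.6, "linear": [0, 0, 35], "turn": 0}
    - {"hand": 0.6, "linear": [0, 0, 70], "turn": 0}
    - {"hand": 0.6, "linear": [0, 0, 90], "turn": 0}
    - {"hand": 0.6, "linear": [0, 0, 98], "turn": 0}
    - {"hand": 0.6, "linear": [0, 0, 98], "turn": 0}

```text
time: 2.22
eef_pos: [0.6113, 0.1298, 0.1419]
tcp_rot: [-0.604, 0.797, -0.0, 0.0]
force: [0.0, -0.4, 0.6]
grip_width: 0.0172
grasp_force: 0.0
```

```bash
cat > look.py <<'E'
import sys;from h import *
s=read_state();print(s["time"],s["eef_pos"].round(4) if hasattr(s["eef_pos"],"round") else s["eef_pos"],round(yaw(s),3),s["grip_width"],s["force"])
n=sys.argv[1]
a=get_image("top")["image"][90:310,165:420,::-1];b=get_image("scene")["image"][80:400,100:430,::-1]
r=lambda i:cv2.resize(i,(400,int(400*i.shape[0]/i.shape[1])),interpolation=cv2.INTER_CUBIC)
a,b=r(a),r(b);h=max(len(a),len(b));p=lambda i:np.pad(i,((0,h-len(i)),(0,0),(0,0)))
cv2.imwrite(f"pics/{n}.png",np.hstack([p(a),p(b)]))
E
python3 look.py v1
```

```text
2.225 [0.6113 0.1298 0.1419] -1.844 0.017188423499026478 [ 0.01494254 -0.38629709  0.57555646]
```

View pics/v1.png

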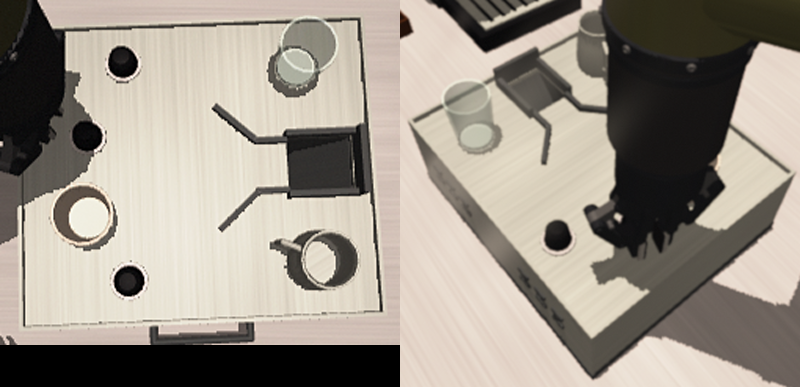

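The gripper is behind the middle capsule, which is at left-pane (88,136), and it clears the cup at (83,215).

Request:
step_arm:
  series:
    - {"hand": 0.6, "linear": [2, 0, 4], "turn": 0}
    - {"hand": 0.6, "linear": [8, 0, 4], "turn": 0}
    - {"hand": 0.6, "linear": [14, 0, 4], "turn": 0}
    - {"hand": 0.6, "linear": [20, 0, 4], "turn": 0}
    - {"hand": 0.6, "linear": [28, 0, 4], "turn": 0}
    - {"hand": 0.6, "linear": [36, 0, 4], "turn": 0}
    - {"hand": 0.6, "linear": [44, 0, 4], "turn": 0}
    - {"hand": 0.6, "linear": [52, 0, 4], "turn": 0}
    - {"hand": 0.6, "linear": [60, 0, 4], "turn": 0}
    - {"hand": 0.6, "linear": [68, 0, 4], "turn": 0}
    - {"hand": 0.6, "linear": [76, 0, 4], "turn": 0}
    - {"hand": 0.6, "linear": [82, 0, 4], "turn": 0}

```text
time: 3.82
eef_pos: [0.5889, 0.0501, 0.1374]
tcp_rot: [-0.604, 0.797, -0.0, 0.0]
force: [-0.7, 0.8, 0.2]
grip_width: 0.0169
grasp_force: 0.1
```

```bash
python3 look.py v2
```

```text
3.825 [0.5889 0.0501 0.1374] -1.845 0.0168557819303381 [-0.65646201  0.79650881  0.21082548]
```

View pics/v2.png

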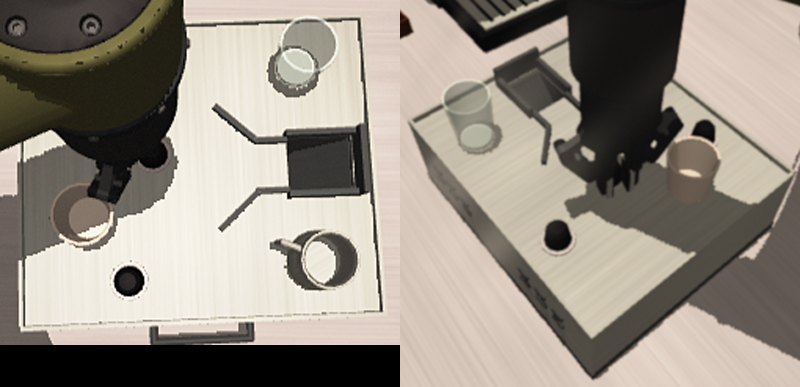

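The capsule is nested in front of the fingertips at left-pane (153,153), which matches the plan. The cup is unmoved at (83,215).

Request:
step_arm:
  series:
    - {"hand": 0.6, "linear": [8, 0, 0], "turn": 0}
    - {"hand": 0.6, "linear": [16, 0, 0], "turn": 0}
    - {"hand": 0.6, "linear": [24, 0, 0], "turn": 0}
    - {"hand": 0.6, "linear": [32, 0, 0], "turn": 0}
    - {"hand": 0.6, "linear": [40, 0, 0], "turn": 0}
    - {"hand": 0.6, "linear": [46, 0, 0], "turn": 0}
    - {"hand": 0.6, "linear": [53.7, -0.7, 0], "turn": -0.08}
    - {"hand": 0.6, "linear": [61.5, -1.4, 0], "turn": -0.16}
    - {"hand": 0.6, "linear": [69.4, -2.1, 0], "turn": -0.24}
    - {"hand": 0.6, "linear": [77.5, -2.9, 0], "turn": -0.315}
    - {"hand": 0.6, "linear": [83.2, -4.8, 0], "turn": -0.315}

```text
time: 5.3
eef_pos: [0.571, -0.0312, 0.1374]
tcp_rot: [0.721, -0.693, 0.0, 0.0]
force: [0.3, 0.4, 0.1]
grip_width: 0.017
grasp_force: 0.0
```

```bash
python3 look.py v3; python3 - <<'E'
from h import *
s=read_state();print(loc(s["eef_pos"]),yaw(s)+np.pi/2-TH)
E
```

```text
5.3 [ 0.571  -0.0312  0.1374] -1.531 0.017027618793640693 [0.29326081 0.38871149 0.07232214]
[ 0.00050183 -0.01488255] -0.0031692622236485155
```

View pics/v3.png

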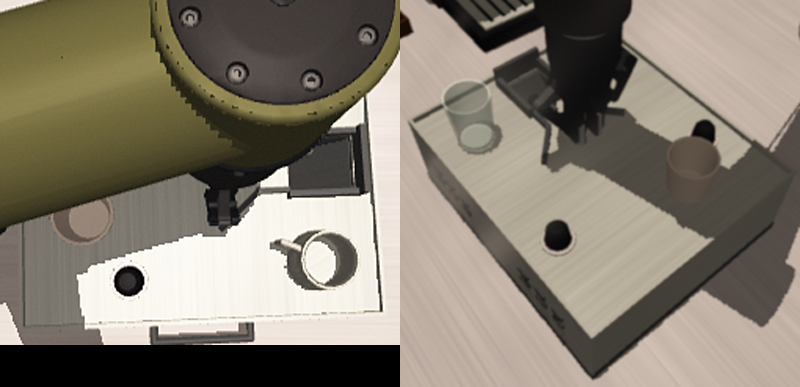

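The fingers are on the axis at the mouth, left-pane (223,205), with the capsule hidden ahead of them. Next I push straight through the gate.

Request:
step_arm:
  series:
    - {"hand": 0.6, "linear": [7, 0, 0], "turn": 0}
    - {"hand": 0.6, "linear": [14, 0, 0], "turn": 0}
    - {"hand": 0.6, "linear": [21, 0, 0], "turn": 0}
    - {"hand": 0.6, "linear": [28, 0, 0], "turn": 0}
    - {"hand": 0.6, "linear": [35, 0, 0], "turn": 0}
    - {"hand": 0.6, "linear": [42, 0, 0], "turn": 0}
    - {"hand": 0.6, "linear": [49, 0, 0], "turn": 0}
    - {"hand": 0.6, "linear": [56, 0, 0], "turn": 0}
    - {"hand": 0.6, "linear": [62, 0, 0], "turn": 0}
    - {"hand": 0.6, "linear": [67, 0, 0], "turn": 0}
    - {"hand": 0.6, "linear": [67, 0, 0], "turn": 0}
    - {"hand": 0.6, "linear": [50, 0, 0], "turn": 0}

```text
time: 6.9
eef_pos: [0.573, -0.0809, 0.1371]
tcp_rot: [0.721, -0.693, -0.0, 0.0]
force: [0.1, 0.6, -0.1]
grip_width: 0.0175
grasp_force: 0.0
```

Request:
step_arm:
  series:
    - {"hand": 0.6, "linear": [-20, 0, -30], "turn": 0}
    - {"hand": 0.6, "linear": [-60, 0, -80], "turn": 0}
    - {"hand": 0.6, "linear": [-110, 0, -100], "turn": 0.15}
    - {"hand": 0.6, "linear": [-140, 0, -100], "turn": 0.3}

```text
time: 7.4
eef_pos: [0.5677, 0.0622, 0.24]
tcp_rot: [-0.609, 0.793, -0.001, 0.002]
force: [0.3, -0.4, 0.1]
grip_width: 0.0169
grasp_force: 0.0
```

```bash
python3 look.py v4; python3 - <<'E'
from h import *
print(shift([.7048,.083,.21],-2.506))
s=get_image("scene")
for b in blobs(s,.136,(150,130,400,310)):print("s",b,loc(b[3]))
E
```

```text
7.4 [0.5677 0.0622 0.24  ] -1.833 0.016922797984386315 [ 0.31633852 -0.43879905  0.08529935]
(array([ -54.7, -128.1,   27.4]), np.float64(0.6775295544698361))
s (np.int32(88), [193, 130, 19, 8], [201.3, 132.7], [0.5686, -0.1715, 0.136]) [-0.00790685 -0.15480453]
s (np.int32(3227), [227, 130, 133, 60], [301.2, 151.0], [0.4689, -0.0479, 0.136]) [-0.10232926 -0.02712736]
s (np.int32(216), [341, 180, 18, 18], [351.0, 187.7], [0.4586, 0.0508, 0.136]) [-0.10847599  0.07191807]
s (np.int32(393), [220, 263, 21, 24], [229.7, 274.7], [0.6767, 0.0637, 0.136]) [0.10997331 0.07564919]
s (np.int32(127), [354, 271, 46, 39], [376.7, 290.8], [0.5469, 0.1897, 0.136]) [-0.01442177  0.20698807]
```

View pics/v4.png

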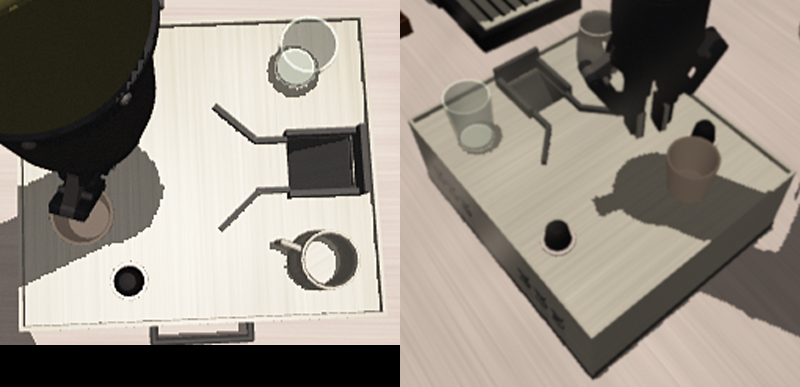

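The tray is clear of that capsule and the slot at (322,160) is empty, so it dropped. Next is the far capsule.

Request:
step_arm:
  series:
    - {"hand": 0.6, "linear": [-18, -43, 0], "turn": 0.15}
    - {"hand": 0.6, "linear": [-36, -85, 0], "turn": 0.32}
    - {"hand": 0.6, "linear": [-55, -128, 0], "turn": 0.5}
    - {"hand": 0.6, "linear": [-55, -128, 15], "turn": 0.678}
    - {"hand": 0.6, "linear": [-55, -128, 50], "turn": 0.678}
    - {"hand": 0.6, "linear": [-55, -128, 80], "turn": 0.678}
    - {"hand": 0.6, "linear": [-55, -128, 98], "turn": 0.678}
    - {"hand": 0.6, "linear": [-55, -128, 102], "turn": 0.678}
    - {"hand": 0.6, "linear": [-55, -128, 102], "turn": 0.678}

```text
time: 8.68
eef_pos: [0.7055, 0.0792, 0.1364]
tcp_rot: [-0.312, 0.95, -0.0, 0.001]
force: [-0.1, -0.7, 2.8]
grip_width: 0.0169
grasp_force: 1.2
```

```bash
python3 - <<'E'
from h import *
s=read_state();print(shift([.7048,.083,.1375],-2.506))
d=get_image("top")
for b in blobs(d,.136,(185,112,300,290)):print(b)
E
```

```text
(array([-1.7,  3.5, -1.1]), np.float64(-0.0012186171110522004))
(np.int32(307), [185, 112, 41, 9], [204.0, 115.6], [0.6949, 0.1182, 0.136])
(np.int32(305), [234, 119, 19, 21], [242.7, 129.1], [0.6736, 0.0578, 0.136])
(np.int32(286), [238, 260, 19, 19], [246.9, 268.9], [0.4598, 0.0482, 0.136])
```

The wrist reads 2.8 N up: the tip is resting on the 8 mm rim. I'll raise it 2.5 mm and push on.

Request:
step_arm:
  series:
    - {"hand": 0.6, "linear": [-1, 3.5, -2.5], "turn": 0}
    - {"hand": 0.6, "linear": [4, 3.5, -2.5], "turn": 0}
    - {"hand": 0.6, "linear": [10, 3.5, -2.5], "turn": 0}
    - {"hand": 0.6, "linear": [16, 3.5, -2.5], "turn": 0}
    - {"hand": 0.6, "linear": [24, 3.5, -2.5], "turn": 0}
    - {"hand": 0.6, "linear": [32, 3.5, -2.5], "turn": 0}
    - {"hand": 0.6, "linear": [40, 3.5, -2.5], "turn": 0}
    - {"hand": 0.6, "linear": [48, 3.5, -2.5], "turn": 0}
    - {"hand": 0.6, "linear": [56, 3.5, -2.5], "turn": 0}
    - {"hand": 0.6, "linear": [64, 3.5, -2.5], "turn": 0}
    - {"hand": 0.6, "linear": [72, 3.5, -2.5], "turn": 0}
    - {"hand": 0.6, "linear": [80, 3.5, -2.5], "turn": 0}

```text
time: 10.22
eef_pos: [0.6383, 0.0346, 0.1378]
tcp_rot: [-0.312, 0.95, -0.0, -0.0]
force: [-0.5, -0.7, 0.3]
grip_width: 0.0169
grasp_force: 0.0
```

```bash
python3 look.py v5; cat > piv.py <<'E'
# shifts (tool axes now) for TCP 22.5 behind capsule: push straight to local origin, then along axis while turning
from h import *
s=read_state();y0=yaw(s);u=lambda a:np.array([np.cos(a),np.sin(a)])
cap=np.array(s["eef_pos"][:2])+.0225*u(y0);O=wor((0,0));print("cap local",loc(cap),"dist",np.hypot(*(O-cap)),"dir err",np.arctan2(*(O-cap)[::-1])-y0)
x=u(y0);y=np.array([x[1],-x[0]]);yf=-np.pi/2+TH
def out(c,a):
    d=c-.0225*u(a)-s["eef_pos"][:2];print((np.array([d@x,d@y])*1000).round(1),round(y0-a,3))
n=8
for i in range(1,n+1):
    c=wor((0,-.0045*i));out(c,y0+(yf-y0)*i/n)
E
python3 piv.py
```

```text
10.225 [0.6383 0.0346 0.1378] -2.508 0.016902100787998902 [-0.51967554 -0.7282588   0.33232618]
cap local [0.05166591 0.03553426] dist 0.06270605842633953 dir err 0.010947951669690426
[65.4 -1.7] -0.122
[68.4 -2.7] -0.245
[71.7 -3.8] -0.367
[75.4 -5. ] -0.49
[79.3 -6.4] -0.612
[83.6 -8. ] -0.734
[88.  -9.8] -0.857
[ 92.7 -11.9] -0.979
```

View pics/v5.png

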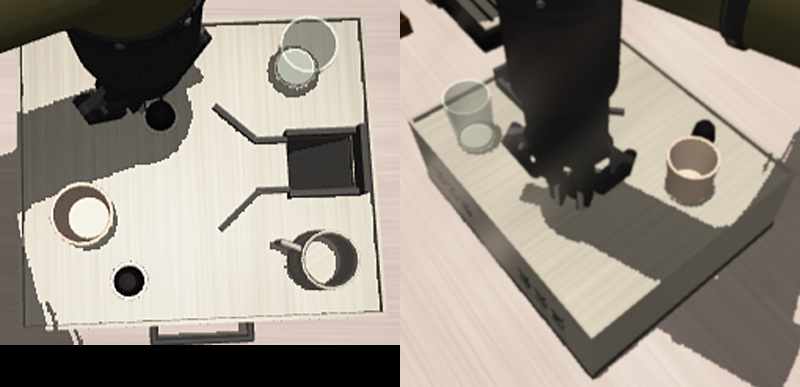

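The capsule is seated ahead of the fingertips at left-pane (160,117).

Request:
step_arm:
  series:
    - {"hand": 0.6, "linear": [8, 0, 0], "turn": 0}
    - {"hand": 0.6, "linear": [16, 0, 0], "turn": 0}
    - {"hand": 0.6, "linear": [24, 0, 0], "turn": 0}
    - {"hand": 0.6, "linear": [32, 0, 0], "turn": 0}
    - {"hand": 0.6, "linear": [40, -0.3, 0], "turn": 0}
    - {"hand": 0.6, "linear": [48, -0.5, 0], "turn": 0}
    - {"hand": 0.6, "linear": [56, -0.7, 0], "turn": 0}
    - {"hand": 0.6, "linear": [62, -0.7, 0], "turn": 0}
    - {"hand": 0.6, "linear": [65.4, -1.7, 0], "turn": -0.12}
    - {"hand": 0.6, "linear": [68.4, -2.7, 0], "turn": -0.245}
    - {"hand": 0.6, "linear": [71.7, -3.8, 0], "turn": -0.365}
    - {"hand": 0.6, "linear": [75.4, -5.0, 0], "turn": -0.49}

```text
time: 11.82
eef_pos: [0.5807, -0.0139, 0.1378]
tcp_rot: [-0.535, 0.845, -0.0, -0.0]
force: [0.1, 0.4, 0.8]
grip_width: 0.0171
grasp_force: 0.1
```

```bash
python3 - <<'E'
from h import *
s=read_state();y0=yaw(s);u=lambda a:np.array([np.cos(a),np.sin(a)]);p=np.array(s["eef_pos"][:2])
print("cap",loc(p+.0225*u(y0)),y0);x=u(y0);y=np.array([x[1],-x[0]]);yf=-np.pi/2+TH
for i,yy in enumerate([-.0225,-.027,-.0315,-.036,-.041,-.046]):
    a=y0+(yf-y0)*min(1,(i+1)/4);d=wor((0,yy))-.0225*u(a)-p;print((np.array([d@x,d@y])*1000).round(1),round(y0-a,3))
d=get_image("top")
for b in blobs(d,.136,(225,150,345,290)):print(b,loc(b[3]))
E
```

```text
cap [ 0.00029669 -0.01773826] -2.0136401207753916
[4.5 0.8] -0.121
[9.  1.3] -0.242
[13.8  1.9] -0.364
[18.9  2.2] -0.485
[23.3 -0.1] -0.485
[27.7 -2.4] -0.485
(np.int32(3394), [225, 150, 120, 75], [300.8, 178.3], [0.5969, -0.032, 0.136]) [ 0.02622547 -0.0166158 ]
(np.int32(202), [238, 260, 19, 19], [247.0, 269.0], [0.4596, 0.0481, 0.136]) [-0.10759024  0.06917847]
```

Request:
step_arm:
  series:
    - {"hand": 0.6, "linear": [4.5, 0.8, 0], "turn": -0.12}
    - {"hand": 0.6, "linear": [9, 1.3, 0], "turn": -0.24}
    - {"hand": 0.6, "linear": [13.8, 1.9, 0], "turn": -0.365}
    - {"hand": 0.6, "linear": [18.9, 2.2, 0], "turn": -0.485}
    - {"hand": 0.6, "linear": [23.3, -0.1, 0], "turn": -0.485}
    - {"hand": 0.6, "linear": [23.3, -0.1, 0], "turn": -0.485}

```text
time: 12.62
eef_pos: [0.571, -0.0351, 0.1378]
tcp_rot: [0.719, -0.695, 0.0, 0.0]
force: [0.5, 0.3, 0.8]
grip_width: 0.0172
grasp_force: 0.0
```

```bash
python3 look.py v6; python3 - <<'E'
from h import *
s=read_state();print(loc(s["eef_pos"]),yaw(s)+np.pi/2-TH)
E
```

```text
12.625 [ 0.571  -0.0351  0.1378] -1.536 0.017167813043718103 [0.49581747 0.26772055 0.84300852]
[ 0.0001919  -0.01832919] -0.0060193672009131935
```

View pics/v6.png

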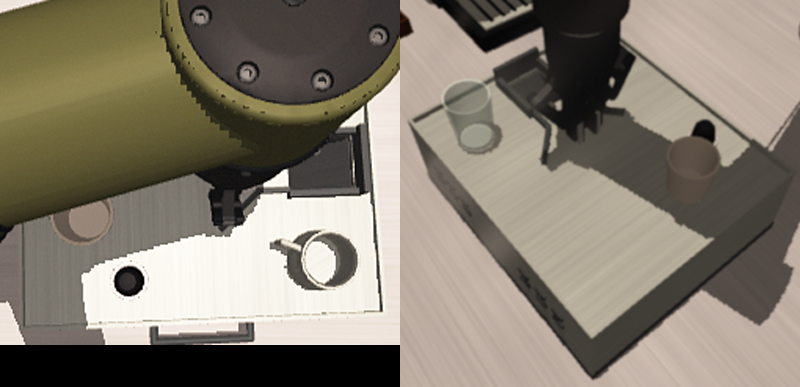

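The fingers are aligned on the axis at (228,205), with the third capsule undisturbed at (129,281). Pushing through the gate.

Request:
step_arm:
  series:
    - {"hand": 0.6, "linear": [7, 0, 0], "turn": 0}
    - {"hand": 0.6, "linear": [14, 0, 0], "turn": 0}
    - {"hand": 0.6, "linear": [21, 0, 0], "turn": 0}
    - {"hand": 0.6, "linear": [28, 0, 0], "turn": 0}
    - {"hand": 0.6, "linear": [35, 0, 0], "turn": 0}
    - {"hand": 0.6, "linear": [42, 0, 0], "turn": 0}
    - {"hand": 0.6, "linear": [49, 0, 0], "turn": 0}
    - {"hand": 0.6, "linear": [55, 0, 0], "turn": 0}
    - {"hand": 0.6, "linear": [60, 0, 0], "turn": 0}
    - {"hand": 0.6, "linear": [65, 0, 0], "turn": 0}
    - {"hand": 0.6, "linear": [65, 0, 0], "turn": 0}
    - {"hand": 0.6, "linear": [48, 0, 0], "turn": 0}

```text
time: 14.22
eef_pos: [0.5726, -0.0828, 0.1376]
tcp_rot: [0.72, -0.694, -0.0, 0.0]
force: [0.2, -0.2, -0.0]
grip_width: 0.017
grasp_force: 0.0
```

Request:
step_arm:
  series:
    - {"hand": 0.6, "linear": [-20, 0, -30], "turn": 0}
    - {"hand": 0.6, "linear": [-60, 0, -80], "turn": -0.15}
    - {"hand": 0.6, "linear": [-110, 20, -100], "turn": -0.3}
    - {"hand": 0.6, "linear": [-135, 50, -100], "turn": -0.5}
    - {"hand": 0.6, "linear": [-135, 70, -100], "turn": -0.6}

```text
time: 14.85
eef_pos: [0.4965, 0.052, 0.2381]
tcp_rot: [0.895, -0.446, 0.0, -0.001]
force: [-0.9, -0.7, 0.9]
grip_width: 0.017
grasp_force: 0.0
```

```bash
python3 look.py v7; python3 - <<'E'
from h import *
c=np.array([.459,.049]);g=wor((0,0))-c;g/=np.hypot(*g)
print(c-g*.037,shift([*(c-g*.037),.138],-.533))
E
```

```text
14.85 [0.4965 0.052  0.2381] -0.925 0.01699950044313042 [-0.8578582  -0.72172819  0.86995932]
[0.42713429 0.06780364] (array([-55.1,  45.4, 100.8]), np.float64(-0.39589325827703536))
```

View pics/v7.png

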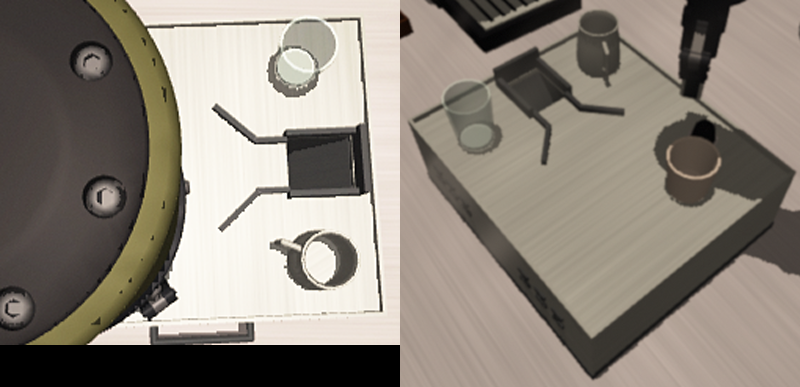

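The second capsule is gone and the slot at (322,160) is empty. I'm out of picture views, so I'll work by numbers from here. First I check from depth how low the gripper's knuckles hang, because they will pass over the cup.

```bash
python3 - <<'E'
from h import *
s=read_state();y0=yaw(s);x=np.array([np.cos(y0),np.sin(y0)]);y=np.array([x[1],-x[0]])
P=[]
for n in("scene","top"):
    d=get_image(n);v,u=np.nonzero(d["range_z"]>0);z=d["range_z"][v,u]
    P.append(((np.c_[u,v,np.ones(len(u))]*z[:,None])@np.linalg.inv(d["intrinsics"]).T-d["t"])@d["R"])
p=np.vstack(P)-s["eef_pos"];q=np.c_[p[:,:2]@x,p[:,:2]@y,p[:,2]]
q=q[(abs(q[:,0])<.06)&(abs(q[:,1])<.09)&(q[:,2]>-.03)&(q[:,2]<.2)]
for h in np.arange(-.03,.16,.01):
    k=q[(q[:,2]>=h)&(q[:,2]<h+.01)]
    if len(k):print(round(h,2),len(k),"x",(np.percentile(k[:,0],[2,98])*1e3).round(),"y",(np.percentile(k[:,1],[2,98])*1e3).round())
E
```

```text
-0.01 46 x [-10.  11.] y [-22. -12.]
0.0 106 x [-10.  11.] y [-24. -15.]
0.01 97 x [-10.  11.] y [-24. -15.]
0.02 14 x [-6.  7.] y [-24. -22.]
0.03 20 x [-13.  10.] y [-41. -14.]
0.04 96 x [-13.  12.] y [-46.   9.]
0.05 81 x [-15.  16.] y [-52.   9.]
0.06 246 x [-16.  17.] y [-57. -11.]
0.07 186 x [-16.  17.] y [-63. -13.]
0.08 567 x [-18.  18.] y [-65.  64.]
0.09 615 x [-18.  19.] y [-56.  62.]
0.1 229 x [-11.  11.] y [-43. -24.]
0.11 198 x [-12.  11.] y [-39. -30.]
0.12 553 x [-35.  34.] y [-39. -11.]
0.13 657 x [-36.  34.] y [-39. -11.]
0.14 686 x [-35.  34.] y [-38. -11.]
0.15 728 x [-36.  34.] y [-39. -11.]
```

At TCP z = 0.147 the cup-height part of the gripper is only ±24 mm wide, so it clears the cup by over 8 mm. For this capsule I'll push on the upper cone.

```bash
python3 - <<'E'
from h import *
c=np.array([.459,.049]);g=wor((0,-.01))-c;L=np.hypot(*g);g/=L;a=np.arctan2(*g[::-1])
print(L,a,c-g*.037,shift([*(c-g*.037),.147],a))
r=np.array([.517,.087])-c;print("cup perp",abs(r[0]*g[1]-r[1]*g[0]))
E
```

```text
0.13458568772233703 -0.5954910793215498 [0.42836869 0.06975387] (array([-56.9,  44.1,  91.1]), np.float64(-0.33809822526089084))
cup perp 0.06399227116286701
```

Request:
step_arm:
  series:
    - {"hand": 0.6, "linear": [-25, 20, 0], "turn": -0.12}
    - {"hand": 0.6, "linear": [-57, 44, 0], "turn": -0.24}
    - {"hand": 0.6, "linear": [-57, 44, 0], "turn": -0.335}
    - {"hand": 0.6, "linear": [-57, 44, 0], "turn": -0.335}
    - {"hand": 0.6, "linear": [-57, 44, 35], "turn": -0.335}
    - {"hand": 0.6, "linear": [-57, 44, 65], "turn": -0.335}
    - {"hand": 0.6, "linear": [-57, 44, 85], "turn": -0.335}
    - {"hand": 0.6, "linear": [-57, 44, 91], "turn": -0.335}
    - {"hand": 0.6, "linear": [-57, 44, 91], "turn": -0.335}

```text
time: 16.18
eef_pos: [0.4287, 0.069, 0.1473]
tcp_rot: [0.956, -0.295, 0.0, 0.0]
force: [0.2, 0.7, 1.2]
grip_width: 0.017
grasp_force: 0.0
```

```bash
python3 - <<'E'
from h import *
c=np.array([.459,.049])
s=read_state();print(s["eef_pos"],yaw(s),shift([.4284,.0698,.147],-.5955))
d=get_image("scene")
for b in blobs(d,.136,(320,160,380,215),amin=30):print(b)
d=get_image("top")
for b in blobs(d,.136,(185,112,300,290)):print(b)
E
```

```text
[0.42873331 0.06899115 0.14727671] -0.5987150998580038 (array([-0.7, -0.5,  0.3]), np.float64(-0.0032150998580036116))
(np.int32(282), [367, 160, 13, 33], [374.6, 174.8], [0.4139, 0.0536, 0.136])
(np.int32(233), [341, 179, 19, 19], [351.7, 187.2], [0.4571, 0.0507, 0.136])
(np.int32(1448), [185, 255, 72, 35], [224.5, 271.7], [0.4554, 0.0814, 0.136])
(np.int32(109), [185, 277, 19, 13], [192.3, 284.2], [0.4369, 0.1285, 0.136])
```

Request:
step_arm:
  series:
    - {"hand": 0.6, "linear": [5, 0, 0], "turn": 0}
    - {"hand": 0.6, "linear": [10, 0, 0], "turn": 0}
    - {"hand": 0.6, "linear": [15, 0, 0], "turn": 0}
    - {"hand": 0.6, "linear": [20, 0, 0], "turn": 0}
    - {"hand": 0.6, "linear": [27, 0, 0], "turn": 0}
    - {"hand": 0.6, "linear": [34, 0, 0], "turn": 0}
    - {"hand": 0.6, "linear": [41, 0, 0], "turn": 0}
    - {"hand": 0.6, "linear": [48, 0, 0], "turn": 0}
    - {"hand": 0.6, "linear": [55, 0, 0], "turn": 0}
    - {"hand": 0.6, "linear": [62, 0, 0], "turn": 0}
    - {"hand": 0.6, "linear": [69, 0, 0], "turn": 0}
    - {"hand": 0.6, "linear": [76, 0, 0], "turn": 0}

```text
time: 17.77
eef_pos: [0.4916, 0.026, 0.1468]
tcp_rot: [0.956, -0.294, -0.0, 0.0]
force: [-0.3, 0.2, -0.4]
grip_width: 0.0171
grasp_force: 0.1
```

```bash
cat > st.py <<'E'
from h import *
s=read_state();y0=yaw(s);u=lambda a:np.array([np.cos(a),np.sin(a)]);p=np.array(s["eef_pos"][:2])
print("tcp",loc(p),y0,"expected cap",p+.021*u(y0))
q={}
for n in("top","scene"):
    d=get_image(n);np.savez(f"{n}1.npz",**d);K=np.linalg.inv(d["intrinsics"])
    v,w=np.nonzero(d["range_z"]>0);z=d["range_z"][v,w]
    X=((np.c_[w,v,np.ones(len(w))]*z[:,None])@K.T-d["t"])@d["R"]
    g=cv2.cvtColor(d["image"],cv2.COLOR_RGB2GRAY)[v,w]
    l=(X[:,:2]-p);f=l@u(y0);t=l@np.array([-np.sin(y0),np.cos(y0)])
    m=(f>.013)&(f<.06)&(abs(t)<.03)&(X[:,2]>.130)&(X[:,2]<.156)
    print(n,"cap pts",m.sum(),"fwd",np.round(np.percentile(f[m],[2,50,98]),4) if m.any() else "","lat",np.round(np.percentile(t[m],[2,50,98]),4) if m.any() else "")
    m=(np.hypot(X[:,0]-.517,X[:,1]-.087)<.05)&(X[:,2]>.165)&(X[:,2]<.182)
    if m.any():print(n,"cup rim pts",m.sum(),np.round((X[m].min(0)+X[m].max(0))/2,3))
E
python3 st.py
```

```text
tcp [-0.07656643  0.04579262] -0.5977880995133271 expected cap [0.5089366  0.01421826]
top cap pts 0 fwd  lat 
scene cap pts 264 fwd [0.0132 0.0233 0.0333] lat [-0.0059  0.0077  0.0138]
scene cup rim pts 629 [0.521 0.08  0.171]
```

Request:
step_arm:
  series:
    - {"hand": 0.6, "linear": [8, 0, 0], "turn": 0}
    - {"hand": 0.6, "linear": [16, 0, 0], "turn": 0}
    - {"hand": 0.6, "linear": [24, 0, 0], "turn": 0}
    - {"hand": 0.6, "linear": [32, -0.3, 0], "turn": 0}
    - {"hand": 0.6, "linear": [40, -0.5, 0], "turn": 0}
    - {"hand": 0.6, "linear": [48, -0.7, 0], "turn": 0}
    - {"hand": 0.6, "linear": [56, -0.8, 0], "turn": 0}
    - {"hand": 0.6, "linear": [64, -1, 0], "turn": 0}
    - {"hand": 0.6, "linear": [72, -1, 0], "turn": 0}

```text
time: 19.0
eef_pos: [0.5517, -0.0137, 0.1468]
tcp_rot: [0.956, -0.294, 0.0, 0.0]
force: [-0.5, -0.3, 0.6]
grip_width: 0.017
grasp_force: 0.1
```

```bash
python3 st.py; python3 - <<'E'
from h import *
s=read_state();y0=yaw(s);u=lambda a:np.array([np.cos(a),np.sin(a)]);p=np.array(s["eef_pos"][:2])
c0=loc(p+.021*u(y0));print(c0);x=u(y0);y=np.array([x[1],-x[0]]);yf=-np.pi/2+TH
for i in range(1,12):
    a=y0+(yf-y0)*min(1,i/9);d=wor((c0[0]*(1-i/11),c0[1]-.004*i))-.021*u(a)-p;print((np.array([d@x,d@y])*1000).round(1),round(y0-a,3))
E
```

```text
tcp [-0.01815606  0.00356735] -0.5977655491146697 expected cap [ 0.56906866 -0.02551687]
top cap pts 0 fwd  lat 
top cup rim pts 41 [0.496 0.081 0.173]
scene cap pts 258 fwd [0.0138 0.0225 0.0334] lat [-0.0055  0.0082  0.0148]
scene cup rim pts 633 [0.521 0.091 0.171]
[-0.00132282 -0.00912918]
[2.6 1. ] 0.103
[5.4 2. ] 0.207
[8.5 3. ] 0.31
[11.7  4.1] 0.414
[15.2  5.3] 0.517
[18.8  6.6] 0.62
[22.7  8. ] 0.724
[26.7  9.6] 0.827
[30.8 11.4] 0.93
[33.3 14.5] 0.93
[35.8 17.7] 0.93
```

Request:
step_arm:
  series:
    - {"hand": 0.6, "linear": [2.6, 1, 0], "turn": 0.1}
    - {"hand": 0.6, "linear": [5.4, 2, 0], "turn": 0.205}
    - {"hand": 0.6, "linear": [8.5, 3, 0], "turn": 0.31}
    - {"hand": 0.6, "linear": [11.7, 4.1, 0], "turn": 0.415}
    - {"hand": 0.6, "linear": [15.2, 5.3, 0], "turn": 0.515}
    - {"hand": 0.6, "linear": [18.8, 6.6, 0], "turn": 0.62}
    - {"hand": 0.6, "linear": [22.7, 8, 0], "turn": 0.725}
    - {"hand": 0.6, "linear": [26.7, 9.6, 0], "turn": 0.825}
    - {"hand": 0.6, "linear": [30.8, 11.4, 0], "turn": 0.93}
    - {"hand": 0.6, "linear": [30.8, 11.4, 0], "turn": 0.93}

```text
time: 20.35
eef_pos: [0.5703, -0.0402, 0.1468]
tcp_rot: [0.722, -0.691, 0.0, 0.0]
force: [0.6, -0.1, 0.6]
grip_width: 0.0173
grasp_force: 0.0
```

```bash
python3 st.py
```

```text
tcp [-0.00069431 -0.02373005] -1.5271054912685507 expected cap [ 0.57121989 -0.06121824]
top cap pts 55 fwd [0.0279 0.0401 0.0599] lat [-0.0288 -0.0248 -0.0212]
top cup rim pts 218 [0.513 0.088 0.172]
scene cap pts 48 fwd [0.0135 0.0188 0.0297] lat [0.0166 0.0192 0.0213]
scene cup rim pts 623 [0.521 0.091 0.171]
```

Request:
step_arm:
  series:
    - {"hand": 0.6, "linear": [7, 0, 0], "turn": 0}
    - {"hand": 0.6, "linear": [14, -0.5, 0], "turn": 0}
    - {"hand": 0.6, "linear": [21, -0.5, 0], "turn": 0}
    - {"hand": 0.6, "linear": [28, -0.5, 0], "turn": 0}
    - {"hand": 0.6, "linear": [35, -0.5, 0], "turn": 0}
    - {"hand": 0.6, "linear": [42, -0.5, 0], "turn": 0}
    - {"hand": 0.6, "linear": [49, -0.5, 0], "turn": 0}
    - {"hand": 0.6, "linear": [55, -0.5, 0], "turn": 0}
    - {"hand": 0.6, "linear": [60, -0.5, 0], "turn": 0}
    - {"hand": 0.6, "linear": [65, -0.5, 0], "turn": 0}
    - {"hand": 0.6, "linear": [65, -0.5, 0], "turn": 0}
    - {"hand": 0.6, "linear": [45, -0.5, 0], "turn": 0}

```text
time: 21.95
eef_pos: [0.5726, -0.0853, 0.1466]
tcp_rot: [0.722, -0.692, -0.0, 0.0]
force: [-0.0, 0.2, -0.9]
grip_width: 0.0171
grasp_force: 0.0
```

Request:
step_arm:
  series:
    - {"hand": 0.6, "linear": [-20, 0, -30], "turn": 0}
    - {"hand": 0.6, "linear": [-60, 0, -80], "turn": 0}
    - {"hand": 0.6, "linear": [-115, 0, -110], "turn": 0}
    - {"hand": 0.6, "linear": [-175, 0, -130], "turn": 0}
    - {"hand": 0.6, "linear": [-235, 0, -130], "turn": 0}
    - {"hand": 0.6, "linear": [-290, 0, -130], "turn": 0}
    - {"hand": 0.6, "linear": [-340, 0, -130], "turn": 0}
    - {"hand": 0.6, "linear": [-360, 0, -130], "turn": 0}
    - {"hand": 0.6, "linear": [-360, 0, -130], "turn": 0}

```text
time: 23.08
eef_pos: [0.5566, 0.2762, 0.2763]
tcp_rot: [0.723, -0.691, -0.0, 0.001]
force: [0.7, -1.0, -1.1]
grip_width: 0.0169
grasp_force: 0.0
```

```bash
python3 - <<'E'
from h import *
print(read_state()["eef_pos"])
for n in("top","scene"):
    d=get_image(n);o=np.load(n+"0.npz")
    z,z0=d["range_z"],o["range_z"]
    m=((abs(z-z0)>.008)&(z>0)&(z0>0)).astype(np.uint8)
    k,l,s,c=cv2.connectedComponentsWithStats(m)
    for i in range(1,k):
        if s[i,4]>25:
            u,v=c[i].astype(int)
            print(n,s[i].tolist(),c[i].round(),"was",z0[l==i].mean().round(3),"now",z[l==i].mean().round(3))
    if n=="top":
        for b in blobs(d,.12,(185,112,393,290)):print(b)
    # slot interior: points above tray level in slot
    v,u=np.nonzero(z>0);X=((np.c_[u,v,np.ones(len(u))]*z[v,u][:,None])@np.linalg.inv(d["intrinsics"]).T-d["t"])@d["R"]
    L=np.array([loc(p) for p in X]);h=(abs(L[:,0])<.022)&(L[:,1]>-.145)&(L[:,1]<-.06)
    print(n,"slot/gate z max",X[h,2].max(),np.percentile(X[h,2],[5,50,95]).round(3))
E
```

```text
[0.55658595 0.27616666 0.27626087]
top [0, 107, 58, 131, 4454] [ 20. 174.] was 0.74 now 0.419
top [234, 119, 19, 20, 271] [242. 128.] was 0.634 now 0.658
top [211, 167, 19, 18, 268] [220. 176.] was 0.625 now 0.649
top [238, 259, 19, 20, 280] [247. 269.] was 0.608 now 0.631
(np.int32(1620), [300, 159, 93, 52], [367.4, 191.0], [0.5805, -0.1369, 0.12])
(np.int32(76), [344, 212, 49, 5], [367.5, 214.2], [0.5442, -0.1363, 0.12])
(np.int32(227), [371, 240, 20, 32], [383.0, 255.5], [0.4807, -0.1588, 0.12])
(np.int32(136), [348, 249, 23, 26], [355.6, 262.2], [0.4703, -0.1165, 0.12])
top slot/gate z max 0.13107502208848698 [0.055 0.096 0.123]
scene [439, 0, 11, 9, 38] [444.   4.] was 2.255 now 2.259
scene [439, 0, 121, 313, 21566] [511. 155.] was 0.889 now 0.402
scene [339, 179, 21, 20, 269] [351. 188.] was 0.671 now 0.7
scene [282, 250, 22, 25, 426] [293. 262.] was 0.597 now 0.622
scene [218, 262, 23, 25, 448] [229. 274.] was 0.585 now 0.609
scene slot/gate z max 0.1291813039339814 [0.079 0.118 0.121]
```

The only differences from the first images are the three missing capsules and the arm. The cup, jug and glass haven't moved, and the gate and slot are clear.

```bash
python3 -c "
from rig import hand_in;print(hand_in())"
```

```text
the job is handed in; nothing more can be done
None
```

I pushed all three capsules through the gate one at a time, each dropping into the chute before the next; the cup, milk jug and glass were not moved, and I handed the job in at about 23 s.

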